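Test both contact edges of a module on the sloping test stand

TASK

Test the black module on the sloping stand: keeping it flat on the slope, push the middle of its blue-marked contact edge squarely and centrally against the orange sprung bar until the bar is pushed fully back, and hold it there for a moment; then turn the module and do the same with its yellow-marked edge. After both tests set it down, heat sink up and flat, inside the green tray, not letting go before it rests on the tray's floor. Leave the screwdriver, the jar and the tape roll where they are.

Things in the scene. Friction and masses are not known exactly. Their poses are not given: they have to be found in the camera images.
- module: Black module, 0.2 to 0.4 kg: a slab 110 (its x) x 70 (its y) x 16 mm high with a square finned aluminium heat sink 38 x 38 mm standing 32 mm high on the middle of its top (48 mm overall), to hold it by; their sides are parallel. Origin: centre of the underside; z points up out of the heat sink. It starts flat on the table, to the robot's left.
- blue_edge (a point): Middle of the module's blue-marked contact edge (row of brass contacts on the long +y side, blue stripe on top): 35 mm from the origin along the module's y, 8 mm above its underside. Axes as the module's.
- yellow_edge (a point): Middle of the module's yellow-marked contact edge (brass contacts on the short +x end, yellow stripe on top): 55 mm from the origin along the module's x, 8 mm above its underside. Axes as the module's.
- deck: White deck of the fixed test stand, 200 (x) x 170 mm, sloping 30 degrees up away from the robot. Origin: middle of its top surface, 75 mm above the table; x points up the slope, y across, z out of the surface (leaning 30 degrees from vertical towards the robot). An 8 mm high lip runs along the low end (x = -94 to -100 mm); a block 13 mm high stands behind the bar (x = 88 to 100 mm).
- bar_face (a point): Middle of the bar's contact face that looks down the slope; it moves with the bar. The orange bar lies across the deck, 120 mm wide (y), 18 mm thick, 14 mm high, white mark at its middle; its face is at x = 60 mm in the deck's frame when the bar is out. This point is 8.5 mm above the deck; axes as the deck's: x up the slope, y along the bar, z out of the deck.
- contact_bar (a joint): Travel of the sprung orange bar up the slope, m: 0 out, 0.010 fully back against its stop; the spring takes about 2.5 N to start and 7 N fully back, and returns the bar.
- green_tray: Green open tray for tested modules, fixed, 190 (x) x 140 (y) x 25 mm high, walls and floor 4 mm. Origin: centre of its underside, on the table.
- green_tray_in (a point): Centre of the green tray's inner floor (4 mm above the table); axes as the tray's.
- red_tray: Red tray for rejects, same size as the green one, fixed, stays empty. The two trays stand on the robot's right and may change places.
- screwdriver: Loose screwdriver 180 mm long lying on the table; bystander. Origin: under its middle.
- jar: Loose jar with a red lid, 56 mm across, 60 mm high; bystander. Origin: centre of its underside.
- tape: Loose roll of tape lying flat, 90 mm across, 24 mm high; bystander. Origin: centre of its underside.
Things that resemble listed ones, but are neither listed nor needed, are in the scene too. There is more than one size of the green_tray; the job needs the larger.

How it is judged:
On the way, in this order (a step that is already met when the one before it is completed fails the run):
1. the blue edge is pressed against the bar: bar back by more than 7 mm, edge within 15 mm of the bar's middle, square and flat to the deck within 0.12 rad, held 0.3 s (value of joint contact_bar above 0.007 m and x of blue_edge in the frame of bar_face between -0.005 and 0.005 m and y of blue_edge in the frame of bar_face between -0.015 and 0.015 m and z of blue_edge in the frame of bar_face between -0.007 and 0.007 m and angle between the x axis of module and the y axis of bar_face, either way round below 0.12 rad and angle between the z axis of module and the z axis of bar_face, either way round below 0.12 rad), for 0.3 s.
2. then the yellow edge is pressed against the bar in the same way, held 0.3 s (value of joint contact_bar above 0.007 m and x of yellow_edge in the frame of bar_face between -0.005 and 0.005 m and y of yellow_edge in the frame of bar_face between -0.015 and 0.015 m and z of yellow_edge in the frame of bar_face between -0.007 and 0.007 m and angle between the y axis of module and the y axis of bar_face, either way round below 0.12 rad and angle between the z axis of module and the z axis of bar_face, either way round below 0.12 rad), for 0.3 s.
3. the module is down on the green tray's floor (within 6 mm) while the fingers still hold it (x of module in the frame of green_tray_in between -0.06 and 0.06 m and y of module in the frame of green_tray_in between -0.04 and 0.04 m and z of module in the frame of green_tray_in between -0.004 and 0.006 m and angle between module's own z axis and vertical below 0.1 rad and contact force between the fingers and module above 0.5 N), for 0.05 s.
At the end, for the whole second after the job is handed in: The module lies flat (within 0.1 rad, heat sink up) on the floor of the green tray (origin within 60 mm along and 40 mm across of the floor's centre, no more than 6 mm above it), released and at rest, and the sprung bar is out again (less than 3 mm) (x of module in the frame of green_tray_in between -0.06 and 0.06 m and y of module in the frame of green_tray_in between -0.04 and 0.04 m and z of module in the frame of green_tray_in between -0.004 and 0.006 m and angle between module's own z axis and vertical below 0.1 rad and linear speed of module below 0.02 m/s and value of joint contact_bar below 0.003 m); the robot touches nothing.
It fails at once if the screwdriver is moved more than 30 mm (distance of screwdriver from where it was at the start of the episode above 0.03 m).
It fails at once if the jar is moved more than 30 mm (distance of jar from where it was at the start of the episode above 0.03 m).
It fails at once if the tape is moved more than 30 mm (distance of tape from where it was at the start of the episode above 0.03 m).
It also fails if it takes over 58 s, if anything falls off the work surface, if the arm or the gripper's body presses on something with over 40 N, if the wrist force passes 120 N, or if a joint passes its speed limit or range.

ROBOT

A 6-joint arm with a two-finger parallel gripper is mounted at the origin on the work surface. World frame = base frame: x ahead of the robot, y to its left, z up, the work surface at z = 0. Lengths are in m, angles in rad, forces in N, time in s.
With the tool pointing down it reaches from about 0.35 to 0.975 m from the base axis. Payload 7.1 kg.
Tool frame: the origin (TCP) lies midway between the tips of the shut fingers; the grasp point (between the pads) lies 19 mm behind it; z points along the fingers, y is the line along which they close (so a half turn about z gives the same grasp; the last joint's range is limited). The gripper opens to 88 mm and grips with 3 to 60 N. Pads are 20 mm wide; open, the fingers measure 115 mm over their backs; the gripper's body (75 mm by 178 mm) begins 61 mm behind the grasp point.
Start: joints at [-1.235, 0.423, 1.63, -0, 1.089, -0.019], TCP at [0.217, -0.586, 0.223] pointing down, gripper open.
Joint ranges: [-3, 3], [-0.9, 2.11], [0.09, 2.58], [-1.31, 4.45], [0.11, 2.69], [-2.54, 2.54]. Speed limits (rad/s): [2.39, 2.39, 3.01, 3.14, 3.14, 3.14].

INTERFACE

Orientations are given as a rotation vector (axis times angle).
In Python, from cell import monitor, viewer, env gives the robot as it stands.
- The arm moves only by the tool step_arm, never from a script. Its argument "rows" is a list of rows, each a list of 7 numbers: the shift along the world's x, y, z scaled (see below), then the turn, a rotation vector about the world's x, y, z scaled (see below), then the opening, from 0 (shut) to 1 (fully open). In form: [[tx, ty, tz, ax, ay, az, fingers], ...]. A call has 1 to 8 rows; each row is the pose to reach, as a shift and turn from the pose commanded when the call began; what a row does not reach only later rows make up. The controller multiplies each number of a shift by 0.15 m and each number of a turn by 1.5 rad. A row lasts 1/12 s, in which the tool goes at most 41.7 mm and 7.16 degrees, less where a joint would pass 70% of its speed; a pose out of reach is approached as far as the arm can. A call with a number of a shift or a turn outside -1 to 1 is refused whole. A call with a gripper value outside its range is refused whole. The fingers move at their own pace and stop on an object; the grip force is fixed at half the most. Time passes only in rows, so rows that repeat a pose let the fingers close. It gives the time, the measured TCP pose, the force, the opening and the grip force at its end, in the units of the state.
- monitor.read_state(): the state, without advancing time (a new reading comes with each control period).
- viewer.read_camera(name): name is "scene" or "top" or "wrist"; returns a dict with "frame" (420x560x3 uint8, red, green, blue), "mtx" (3x3 intrinsics, pixels), "eye" and "orientation" of the camera in the world; the wrist camera has in their place "hand_eye" (4x4, takes a point from camera to tool coordinates, whose origin is the TCP and whose axes are the flange's). Camera axes: x right, y up, looking along -z (the intrinsics and any distortion apply to the point x, -y, -z); pixel columns grow to the right and rows downward; lengths in m; the calibration is good to about 2 mm. A picture is of the moment at which its call begins: read the wrist's pose just before it. There is no depth.
- env.close_job(): hands the job in; it is judged then, once.
The state is a dict: "clock": time; "qpos": joint angles; "joint_vel": joint speeds; "joint_torque": joint torques, N m; "tcp_pos": TCP position; "eef_rot": TCP orientation; "contact_force": force on the tool from outside, world axes, zero at the start; "ft_torque": the same for the moment, N m; "gripper_width": finger opening in m; "grasp_force": force on a finger pad.
Only numpy, scipy, OpenCV 4.12 (cv2) and the standard library are available. Lean on these libraries where they do the work, as an engineer would, in place of code of your own. Each camera call takes 0.05 s, during which the arm holds its last target. There are 200 camera calls.

## Working session

There is one attempt and no reset: what is moved stays moved. The work goes in short steps, Python scripts to look and compute and a tool call to move; the robot and the scene stay as the last step left them, time stands still between calls to the robot, and variables do not carry over. Pictures are saved under pics/ and viewed, at most 14 in all, crops included, and the job is handed in when it is done.

Besides the shell and the picture viewer there is one more tool, called as name([rows], argument=value, ...), one row to a line, values as JSON. step_arm: Moves the arm, as the interface text tells. Its arguments: {"type":"object","properties":{"rows":{"type":"array"}},"required":["rows"]}

```bash
mkdir -p pics; ls
python3 - <<'E'
from cell import monitor, viewer, env
import cv2, numpy as np
s=monitor.read_state(); print(s)
for n in("scene","top"):
    c=viewer.read_camera(n); cv2.imwrite(f"pics/{n}0.png",c["frame"][:,:,::-1]); print(n,c["mtx"],c["eye"],c["orientation"],[k for k in c])
E
```

```text
pics
{'clock': 0.0, 'qpos': array([-1.23499754e+00,  4.23829502e-01,  1.63067742e+00, -1.18210880e-05,
        1.08861872e+00, -1.90103782e-02]), 'joint_vel': array([-8.16387472e-05,  5.98150230e-04, -1.54099877e-04, -1.60771361e-05,
       -4.71733467e-04, -5.35029181e-04]), 'joint_torque': array([ 8.48882046e-04, -5.44625080e+01, -2.73667395e+01,  6.43424084e-02,
        2.27733183e-02, -1.20828586e-04]), 'tcp_pos': array([ 0.21696361, -0.58553911,  0.22191373]), 'eef_rot': array([-3.09079550e+00, -5.54155725e-01,  3.95871290e-04]), 'contact_force': array([ 0.3942839 , -0.08802322,  0.33440356]), 'ft_torque': array([-0.04421313,  0.00995983, -0.01191089]), 'grasp_force': 0.0, 'gripper_width': 0.08773473547506457}
scene [[414.68807717   0.         284.37348501]
 [  0.         414.68807717 209.44291211]
 [  0.           0.           1.        ]] [1.06727151 0.30039693 1.17586091] [0.32140117 0.55151658 2.07550385] ['frame', 'mtx', 'eye', 'orientation']
top [[444.31795581   0.         276.07616363]
 [  0.         444.31795581 206.13014337]
 [  0.           0.           1.        ]] [ 0.38236205 -0.01045836  1.34256482] [ 0.09181393 -0.10516081 -1.5532941 ] ['frame', 'mtx', 'eye', 'orientation']
```

View pics/top0.png

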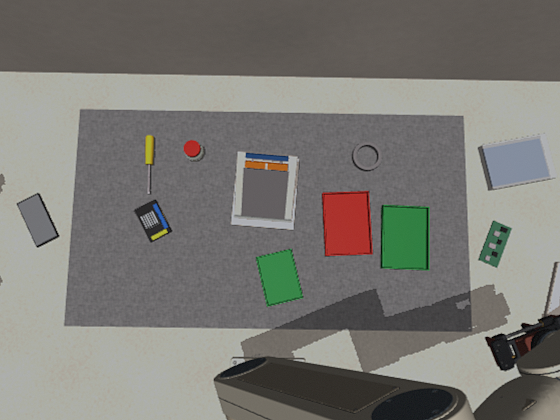

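View pics/scene0.png

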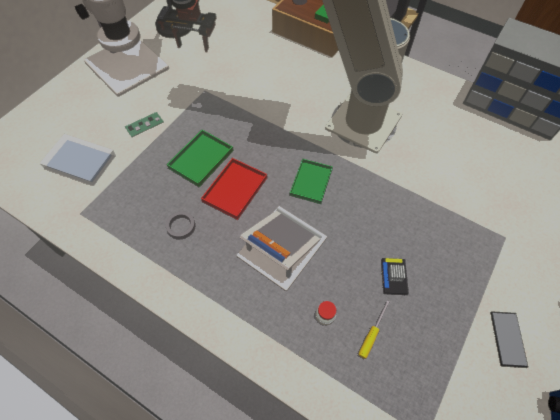

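Candidates, from the top view:
- **Module:** the one at (153,220) has a heat sink and blue and yellow stripes, so it matches the description. The plain dark slab at (38,220) and the PCB at (495,243) don't.
- **Green tray:** (405,237) looks larger and (279,277) smaller, so I'll measure both.
- **Bystanders:** the screwdriver is at (150,163), the jar at (193,149) and the tape at (367,157).

```bash
cat > h.py <<'E'
from cell import monitor, viewer, env
import cv2, numpy as np
from scipy.spatial.transform import Rotation as R
def cam(n):
    s=monitor.read_state(); c=viewer.read_camera(n)
    if n=="wrist":
        T=np.eye(4);T[:3,:3]=R.from_rotvec(s["eef_rot"]).as_matrix();T[:3,3]=s["tcp_pos"]
        W=T@np.array(c["hand_eye"]); c["Rm"]=W[:3,:3]; c["eye"]=W[:3,3]
    else: c["Rm"]=R.from_rotvec(c["orientation"]).as_matrix()
    return c
def ray(c,uv):
    uv=np.atleast_2d(uv).astype(float);K=c["mtx"]
    d=np.c_[(uv[:,0]-K[0,2])/K[0,0],-(uv[:,1]-K[1,2])/K[1,1],-np.ones(len(uv))]
    return d@c["Rm"].T
def onz(c,uv,z):
    d=ray(c,uv); return c["eye"]+d*((z-c["eye"][2])/d[:,2])[:,None]
def proj(c,P):
    p=(np.atleast_2d(P)-c["eye"])@c["Rm"]; K=c["mtx"]
    return np.c_[K[0,0]*p[:,0]/-p[:,2]+K[0,2],K[1,1]*-p[:,1]/-p[:,2]+K[1,2]]
RNG=dict(green=((50,100,60),(75,255,255)),red=((0,150,80),(6,255,255)),blue=((100,130,60),(125,255,255)),yellow=((24,130,120),(33,255,255)),orange=((8,150,120),(20,255,255)))
def blobs(c,col,amin=15):
    h=cv2.cvtColor(c["frame"],cv2.COLOR_RGB2HSV); m=cv2.inRange(h,*map(np.array,RNG[col]))
    cs,_=cv2.findContours(m,cv2.RETR_EXTERNAL,cv2.CHAIN_APPROX_NONE)
    return sorted([x for x in cs if cv2.contourArea(x)>=amin],key=cv2.contourArea,reverse=True)
E
python3 - <<'E'
from h import *
np.set_printoptions(precision=4,suppress=True)
c=cam("top"); s=cam("scene")
for nm,c in(("top",c),("scene",s)):
  for col,z in(("green",.025),("red",.025),("blue",.016),("yellow",.016),("orange",.1)):
    for b in blobs(c,col)[:4]:
        r=cv2.minAreaRect(b); P=onz(c,cv2.boxPoints(r),z)
        print(nm,col,np.round(r[0],1),P.mean(0)[:2],"sides",np.linalg.norm(P[1]-P[0]),np.linalg.norm(P[2]-P[1]),"ang",np.degrees(np.arctan2(*(P[1]-P[0])[[1,0]])))
f=cam("top")["frame"][185:260,110:210]; cv2.imwrite("pics/mod.png",cv2.resize(f,(800,600),interpolation=cv2.INTER_CUBIC)[:,:,::-1])
w=cam("wrist"); print(w["hand_eye"],w["mtx"])
E
```

```text
top green [404.7 237.3] [ 0.4625 -0.4041] sides 0.19091402531135204 0.1444362782997338 ang -2.2523475049930513
top green [278.9 277.1] [ 0.3399 -0.0319] sides 0.10884454461567561 0.14771538387637986 ang -75.71631348604913
top green [494.5 243.4] [ 0.448  -0.6713] sides 0.1260545823499237 0.05674766999072856 ang -22.74303491446475
top red [346.8 222.9] [ 0.5027 -0.2319] sides 0.14230060097648836 0.1901887557670395 ang -85.86253083335058
top red [191.7 147.9] [0.7229 0.2381] sides 0.04733822418913352 0.04888787934890799 ang -61.51795883712209
top blue [266.5 156.5] [0.7022 0.0109] sides 0.014032348104485896 0.1265820832370969 ang -3.4606700891242568
top blue [160.  215.5] [0.5163 0.3267] sides 0.013658010326946255 0.08185233892689318 ang -60.63910075787375
top yellow [148.5 149. ] [0.7197 0.3712] sides 0.021382388284570415 0.08757133986899546 ang -89.0012677756733
top yellow [158.8 234.2] [0.4603 0.3274] sides 0.04869829227521333 0.012539994211915834 ang -60.00524691895614
top orange [266.  165.3] [0.6562 0.0106] sides 0.020737237969327714 0.11996462877374449 ang -2.9691985230627735
sc
[... 871 characters left out ...]
168.96112552642748
scene blue [385.4 274.5] [0.5169 0.3266] sides 0.013165239197679849 0.07970958372099236 ang 126.16390235746982
scene yellow [369.  341.5] [0.7182 0.3717] sides 0.09063356511583781 0.022603426697996885 ang -179.29394953081265
scene yellow [393.5 260.1] [0.4622 0.3278] sides 0.01124149279917221 0.046009742097383975 ang -158.94047862711122
scene orange [271.  243.3] [0.6466 0.0058] sides 0.0172541042332242 0.1216099587930152 ang -176.98742206930612
[[-0.0004  0.9565  0.2917  0.0805]
 [ 1.      0.0006 -0.0004 -0.0007]
 [-0.0005  0.2917 -0.9565 -0.1623]
 [ 0.      0.      0.      1.    ]] [[320.9092   0.     279.8321]
 [  0.     320.9092 209.0537]
 [  0.       0.       1.    ]]
```

View pics/mod.png

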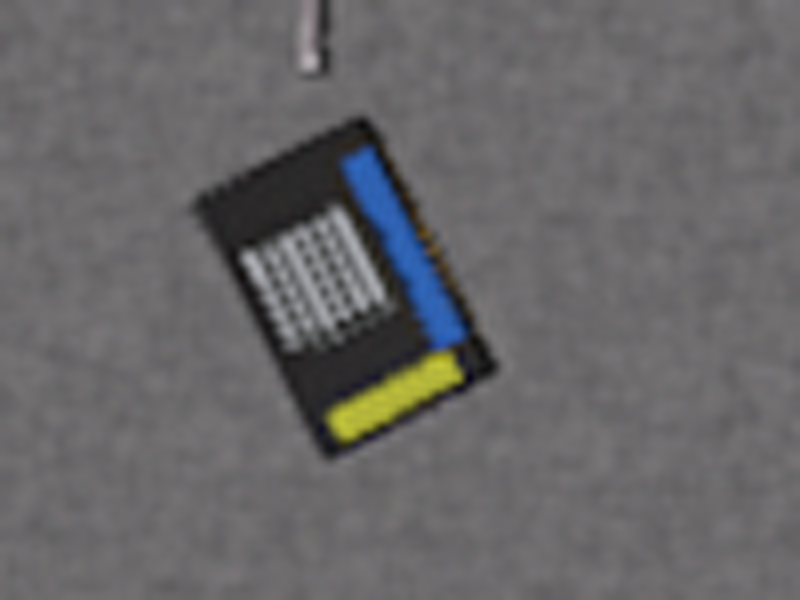

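The crop confirms the module: its blue stripe is at crop (405,250), the yellow at (395,395) and the heat sink at (312,280). The larger green tray is the one at top (405,237). I'll move to a wrist view of the stand, then go on to the module.

step_arm([
  [1,1,0.6,0,0,0.11,1],
  [1,1,0.6,0,0,0.11,1],
  [1,1,0.6,0,0,0.11,1],
  [1,1,0.6,0,0,0.11,1],
  [1,1,0.6,0,0,0.11,1],
  [1,1,0.6,0,0,0.11,1],
])

```text
clock: 0.8
tcp_pos: [0.3697, -0.4339, 0.3148]
eef_rot: [3.034, 0.809, 0.003]
contact_force: [0.4, -1.0, 0.2]
gripper_width: 0.0882
grasp_force: 0.0
```

step_arm([
  [0.9,1,0,0,0,0,1],
  [0.9,1,0,0,0,0,1],
  [0.9,1,0,0,0,0,1],
  [0.9,1,0,0,0,0,1],
  [0.9,1,0,0,0,0,1],
])

```text
clock: 1.22
tcp_pos: [0.5035, -0.2838, 0.3129]
eef_rot: [3.036, 0.808, 0.001]
contact_force: [0.4, -1.3, -0.1]
gripper_width: 0.0878
grasp_force: 0.0
```

step_arm([
  [0,1,0,0,0,0,1],
  [0,1,0,0,0,0,1],
  [0,1,0,0,0,0,1],
  [0,1,0,0,0,0,1],
])

```text
clock: 1.55
tcp_pos: [0.5016, -0.1327, 0.3125]
eef_rot: [-3.034, -0.809, 0.0]
contact_force: [-0.1, 0.9, 0.4]
gripper_width: 0.0877
grasp_force: 0.0
```

step_arm([
  [0,0.95,0,0,0,0,1],
  [0,0.95,0,0,0,0,1],
  [0,0.95,0,0,0,0,1],
  [0,0.95,0,0,0,0,1],
  [0,0.95,0,0,0,0,1],
  [0,0.95,0,0,0,0,1],
])

```text
clock: 2.05
tcp_pos: [0.5021, 0.0071, 0.3127]
eef_rot: [3.035, 0.811, 0.0]
contact_force: [-1.6, -0.5, 0.8]
gripper_width: 0.0879
grasp_force: 0.0
```

Run:
```python
from h import *
np.set_printoptions(precision=4,suppress=True)
c=cam("wrist"); cv2.imwrite("pics/w1.png",c["frame"][:,:,::-1]); np.save("w1.npy",dict(Rm=c["Rm"],eye=c["eye"],mtx=c["mtx"],frame=c["frame"]),allow_pickle=True)
s=monitor.read_state(); print(s["tcp_pos"],s["eef_rot"],s["qpos"],s["clock"])
for b in blobs(c,"orange"): r=cv2.minAreaRect(b); print(np.round(cv2.boxPoints(r),1).tolist(),onz(c,cv2.boxPoints(r),.1216)[:,:2].tolist())
```

```text
[0.5021 0.0062 0.3127] [ 3.0352  0.8087 -0.    ] [-0.0111  0.139   1.8021 -0.0005  1.2004  1.0391] 2.1
[[293.79998779296875, 27.200000762939453], [307.5, 9.5], [401.6000061035156, 82.69999694824219], [387.8999938964844, 100.30000305175781]] [[0.6469238275459519, 0.07516900227527129], [0.6666584518805614, 0.07140954417982587], [0.6584197585409759, -0.04685626877676357], [0.6373107662736348, -0.044654683831084334]]
```

View pics/w1.png

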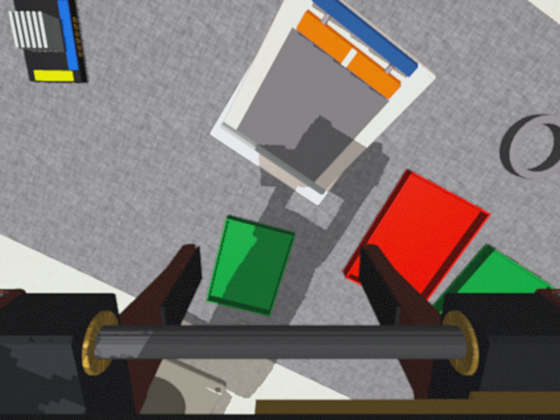

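The wrist view shows the deck with no side walls. The orange bar has its white mark near (350,57), and the lip runs from (213,132) to (320,203). I'll work out the deck pose from the bar's front top edge and check it by projecting the deck corners.

```bash
cat >> h.py <<'E'
def deckT(X,Y,yaw):
    T=np.eye(4);T[:3,:3]=(R.from_euler('z',yaw)*R.from_euler('y',-np.pi/6)).as_matrix();T[:3,3]=X,Y,.075;return T
def dp(T,P): return np.atleast_2d(P)@T[:3,:3].T+T[:3,3]
E
python3 - <<'E'
from h import *
np.set_printoptions(precision=4,suppress=True)
c=np.load("w1.npy",allow_pickle=True).item()
b=blobs(c,"orange",5); q=np.vstack([cv2.boxPoints(cv2.minAreaRect(x)) for x in b[:1]])
P=onz(c,[[293.8,27.2],[387.9,100.3]],.1171)
d=P[0]-P[1]; yaw=np.arctan2(d[1],d[0])-np.pi/2; print("len",np.linalg.norm(d),"yaw",np.degrees(yaw))
m=P.mean(0); off=dp(deckT(0,0,yaw),[.06,0,.014])[0]; X,Y=m[:2]-off[:2]; print(X,Y)
T=deckT(X,Y,yaw)
pts=np.array([[-.1,.085,.008],[-.1,-.085,.008],[.1,-.085,0],[.1,.085,0],[.06,.06,.014],[.06,-.06,.014],[.078,.06,.014],[.078,-.06,.014]])
print("wrist",proj(c,dp(T,pts)))
t=cam("top");s=cam("scene")
print("top",proj(t,dp(T,pts)));print("scene",proj(s,dp(T,pts)))
a=cv2.resize(t["frame"][140:240,215:320],(420,400),interpolation=cv2.INTER_CUBIC);e=cv2.resize(s["frame"][195:295,230:335],(420,400),interpolation=cv2.INTER_CUBIC)[:,:380]
for im,k,o in((a,t,(215,140)),(e,s,(230,195))):
    for p in proj(k,dp(T,pts)): cv2.circle(im,tuple(int(v) for v in (p-o+.5)*4),2,(0,255,255),-1)
cv2.imwrite("pics/chk.png",np.hstack([a,e])[:,:,::-1])
E
```

```text
len 0.12171063936973678 yaw -4.555098249666484
0.5982103383809985 0.018375622704826285
wrist [[217.9135 125.4397]
 [320.0996 195.1337]
 [435.2355  78.5521]
 [298.7592 -33.0105]
 [294.5039  27.7399]
 [387.2852  99.8159]
 [304.3268  10.3279]
 [400.0179  86.1891]]
top [[231.7815 216.6183]
 [288.9284 222.0458]
 [295.9096 156.3458]
 [235.5461 150.6349]
 [243.066  166.5759]
 [285.5871 170.6023]
 [243.4357 160.44  ]
 [286.1957 164.4876]]
scene [[322.9362 236.362 ]
 [278.8269 207.6718]
 [241.1231 234.1807]
 [289.5772 267.9462]
 [291.1188 252.7858]
 [257.3469 229.7287]
 [287.8601 255.5951]
 [253.7783 232.1766]]
```

View pics/chk.png

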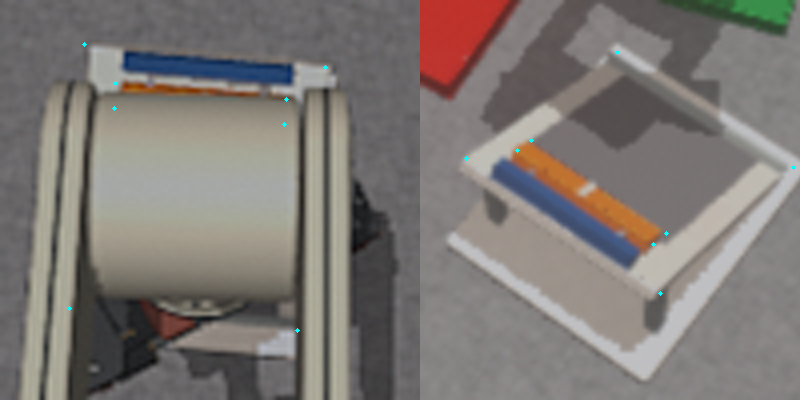

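```bash
cat > fit.py <<'E'
from h import *
from scipy.optimize import least_squares
np.set_printoptions(precision=4,suppress=True)
w=np.load("w1.npy",allow_pickle=True).item(); t=cam("top"); s=cam("scene")
for k,n in((t,"top0"),(s,"scene0")): k["frame"]=cv2.imread(f"pics/{n}.png")[:,:,::-1].copy()
pts=np.array([[.06,.06,.014],[.06,-.06,.014]])
X0=np.array([.598,.018,-.06]); obs=[]
for k in (w,t,s):
    box=cv2.boxPoints(cv2.minAreaRect(blobs(k,"orange")[0]))
    pr=proj(k,dp(deckT(*X0),pts)); al=pr[1]-pr[0]; nrm=proj(k,dp(deckT(*X0),[-.05,0,.014]))[0]-proj(k,dp(deckT(*X0),[.05,0,.014]))[0]
    f=box[np.argsort(-(box@nrm))[:2]]; f=f[np.argsort(f@al)]; obs.append(f)
f=lambda x,ks:np.concatenate([(proj(k,dp(deckT(*x),pts))-o).ravel() for k,o in ks])
A=list(zip((w,t,s),obs))
for nm,ks in(("w",A[:1]),("t",A[1:2]),("s",A[2:]),("ts",A[1:]),("all",A)):
    r=least_squares(f,X0,args=(ks,)); print(nm,r.x[:2],np.degrees(r.x[2]),r.fun)
E
python3 fit.py
```

```text
w [0.5982 0.0186] -4.631029977471783 [ 0.6715  0.42   -0.7137 -0.531 ]
t [0.5973 0.0137] -3.5294233689111896 [-0.3425 -0.0298  0.3428  0.0256]
s [0.6646 0.025 ] 104.48325446128311 [  5.0177 -17.4094  -4.7515  15.6766]
ts [0.6025 0.0398] -1.8734775802469252 [-10.1004  -1.4194  -9.3474  -2.5735   8.6362   5.1375 -23.6394 -21.3706]
all [0.5986 0.023 ] -4.26514666556454 [ -3.4118  -2.2442  -3.9004  -3.5259  -3.4051  -0.7764  -2.7702  -0.1848
   3.1213   1.3622 -27.7849 -26.2103]
```

step_arm([
  [0.9,0.1,0,0,0,0,1],
  [0.9,0.1,0,0,0,0,1],
  [0.9,0.1,0,0,0,0,1],
  [0.9,0.1,0,0,0,0,1],
  [0.9,0.1,0,0,0,0,1],
  [0.9,0.1,0,0,0,0,1],
])

```text
clock: 2.8
tcp_pos: [0.6365, 0.0206, 0.3117]
eef_rot: [-3.036, -0.806, 0.003]
contact_force: [-0.6, 0.7, -0.3]
gripper_width: 0.0879
grasp_force: 0.0
```

```bash
python3 - <<'E'
from h import *
c=cam("wrist"); cv2.imwrite("pics/w2.png",c["frame"][:,:,::-1]); np.save("w2.npy",dict(Rm=c["Rm"],eye=c["eye"],mtx=c["mtx"],frame=c["frame"]),allow_pickle=True)
T=deckT(.5973,.0137,np.radians(-3.5))
for b in blobs(c,"orange"): print(cv2.boxPoints(cv2.minAreaRect(b)).round(1).tolist())
print(proj(c,dp(T,[[.06,.06,.014],[.06,-.06,.014],[-.1,.085,0],[-.1,-.085,0],[.1,-.085,0],[.1,.085,0]])).round(1).tolist())
E
sed -i 's/w1.npy/w2.npy/' fit.py; python3 fit.py|head -2
```

```text
[[243.3000030517578, 153.0], [253.8000030517578, 137.1999969482422], [343.1000061035156, 195.8000030517578], [332.6000061035156, 211.6999969482422]]
[[245.2, 155.8], [333.1, 212.4], [190.6, 213.2], [287.0, 270.3], [374.1, 196.6], [244.8, 109.8]]
w [0.5984 0.0163] -3.970105827841592 [ 0.8307  0.5228 -0.8762 -0.6556]
t [0.5973 0.0137] -3.5294233689111896 [-0.3425 -0.0298  0.3428  0.0256]
```

View pics/w2.png

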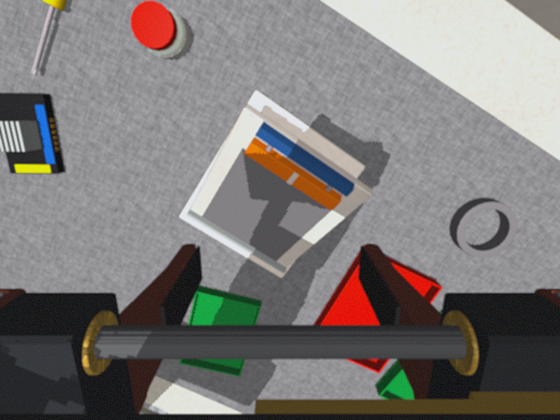

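step_arm([
  [-0.4,1,0,0,0,0,1],
  [-0.4,1,0,0,0,0,1],
  [-0.4,1,0,0,0,0,1],
  [-0.4,1,0,0,0,0,1],
])

```text
clock: 3.28
tcp_pos: [0.575, 0.1725, 0.3134]
eef_rot: [-3.036, -0.806, -0.001]
contact_force: [0.5, 1.3, -0.1]
gripper_width: 0.0878
grasp_force: 0.0
```

step_arm([
  [-0.48,1,-0.4,0,0,0,1],
  [-0.48,1,-0.4,0,0,0,1],
  [-0.48,1,-0.4,0,0,0,1],
  [-0.48,1,-0.4,0,0,0,1],
  [-0.48,1,-0.4,0,0,0,1],
])

```text
clock: 3.7
tcp_pos: [0.5009, 0.3242, 0.2512]
eef_rot: [-3.034, -0.812, 0.004]
contact_force: [-0.6, 0.1, -0.7]
gripper_width: 0.0877
grasp_force: 0.0
```

step_arm([
  [0,0.2,-0.35,0,0,0,1],
  [0,0.2,-0.35,0,0,0,1],
  [0,0.2,-0.35,0,0,0,1],
  [0,0.2,-0.35,0,0,0,1],
  [0,0.2,-0.35,0,0,0,1],
])

```text
clock: 4.12
tcp_pos: [0.5058, 0.3508, 0.2018]
eef_rot: [-3.036, -0.806, -0.003]
contact_force: [-0.4, -0.3, 0.1]
gripper_width: 0.088
grasp_force: 0.0
```

Run:
```python
from h import *
np.set_printoptions(precision=4,suppress=True)
c=cam("wrist"); cv2.imwrite("pics/w3.png",c["frame"][:,:,::-1])
s=monitor.read_state(); print(s["tcp_pos"],s["eef_rot"],s["qpos"],s["clock"])
g={}
for col in("blue","yellow"):
    b=max(blobs(c,col),key=lambda x:cv2.contourArea(x) if col=="blue" or cv2.minAreaRect(x)[0][1]>100 else 0); P=onz(c,cv2.boxPoints(cv2.minAreaRect(b)),.016); g[col]=P.mean(0)[:2]
    print(col,cv2.minAreaRect(b)[0],P[:,:2].tolist(),np.degrees(np.arctan2(*(P[1]-P[0])[[1,0]])))
```

```text
[0.5061 0.3508 0.2021] [-3.0359 -0.8057 -0.0038] [ 0.5869  0.432   1.669  -0.0003  1.0382  1.639 ] 4.1667
blue (301.3135681152344, 187.40736389160156) [[0.4773790754927957, 0.3162932910349044], [0.5485642679194068, 0.3551049997917568], [0.5545614089304872, 0.34371400914437156], [0.4837554132244168, 0.30410931152801984]] 28.600174912267693
yellow (276.5, 228.0) [[0.4548917773929753, 0.35519617335476544], [0.47938148111914014, 0.31228635498454693], [0.4688129674267742, 0.3060192869891633], [0.4440873645531023, 0.3493445289167962]] -60.28551909329394
```

View pics/w3.png

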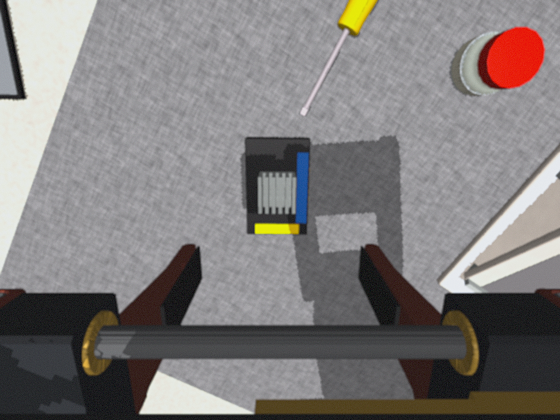

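The wrist view shows the module at about (277,187), with the fingers already in line with its axes and the screwdriver tip at (304,112) clear. Next is the descent.

step_arm([
  [-0.025,0.015,-0.7,0,0,0,1],
  [-0.025,0.015,-0.7,0,0,0,1],
  [-0.025,0.015,-0.7,0,0,0,1],
  [-0.025,0.015,-0.7,0,0,0,1],
  [-0.025,0.015,-0.7,0,0,0,1],
])

```text
clock: 4.58
tcp_pos: [0.5019, 0.353, 0.0958]
eef_rot: [3.036, 0.806, -0.001]
contact_force: [1.7, -0.2, 0.5]
gripper_width: 0.0877
grasp_force: 0.0
```

Run:
```python
from h import *
c=cam("wrist"); cv2.imwrite("pics/w4.png",c["frame"][:,:,::-1])
s=monitor.read_state(); print(s["tcp_pos"],s["eef_rot"],s["contact_force"])
```

```text
[0.50283618 0.35383717 0.09716203] [-3.0356712  -0.80589514 -0.00375895] [ 0.6563375   0.56570035 -0.22291519]
```

View pics/w4.png

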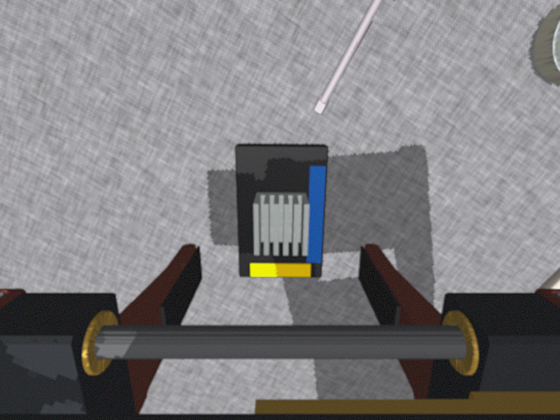

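The heat sink at (281,225) is centred between the fingers at (190,…) and (372,…). I'll go down, grip and lift.

step_arm([
  [0,0,-0.3,0,0,0,1],
  [0,0,-0.5,0,0,0,1],
  [0,0,-0.5,0,0,0,1],
  [0,0,-0.5,0,0,0,1],
  [0,0,-0.5,0,0,0,0],
  [0,0,-0.5,0,0,0,0],
  [0,0,-0.5,0,0,0,0],
  [0,0,-0.5,0,0,0,0],
])

```text
clock: 5.3
tcp_pos: [0.5024, 0.3544, 0.0221]
eef_rot: [-3.035, -0.807, -0.005]
contact_force: [-0.5, -0.5, -0.2]
gripper_width: 0.0644
grasp_force: 0.0
```

step_arm([
  [0,0,0,0,0,0,0],
  [0,0,0,0,0,0,0],
  [0,0,0,0,0,0,0],
  [0,0,0,0,0,0,0],
])

```text
clock: 5.63
tcp_pos: [0.5015, 0.3535, 0.0203]
eef_rot: [3.036, 0.807, 0.0]
contact_force: [1.4, -3.7, 1.8]
gripper_width: 0.038
grasp_force: 2.9
```

step_arm([
  [0,0,0,0,0,0,0],
  [0,0,0,0,0,0,0],
  [0,0,0.3,0,0,0,0],
  [0,0,0.6,0,0,0,0],
  [0,0,0.95,0,0,0,0],
  [0,0,0.95,0,0,0,0],
  [0,0,0.95,0,0,0,0],
])

```text
clock: 6.22
tcp_pos: [0.5036, 0.3554, 0.1671]
eef_rot: [-3.033, -0.807, -0.011]
contact_force: [0.9, -0.1, -2.7]
gripper_width: 0.0378
grasp_force: 30.0
```

```bash
cat > plan.py <<'E'
from h import *
np.set_printoptions(precision=3,suppress=True)
D=deckT(.598,.0155,np.radians(-3.8))
OX=OY=0.   # module-centre offset from TCP axis along module x,y
def tool_target(mode,x,clear,y=0.,twist=0.):
    # module axes in tool axes: tool z=-mod z, tool y=mod y -> tool x=-mod x
    Rm=D[:3,:3]@R.from_euler('z',(-np.pi/2 if mode=="blue" else 0)+twist).as_matrix()
    Rt=Rm@np.diag([-1,1,-1])
    p=dp(D,[x,y,.0200+clear])[0]-Rm@[OX,OY,0]
    return p,Rt
def delta(mode,x,clear,**k):
    s=monitor.read_state(); p,Rt=tool_target(mode,x,clear,**k)
    rv=(R.from_matrix(Rt)*R.from_rotvec(s["eef_rot"]).inv()).as_rotvec()
    fd=D[:3,:3].T@(s["contact_force"])
    tm=D[:3,:3].T@(s["tcp_pos"]-D[:3,3])
    print(mode,x,clear,"shift",(p-s["tcp_pos"])/.15,"turn",rv/1.5,"deg",np.degrees(np.linalg.norm(rv)),"tcp in deck mm",tm*1000,"F deck",fd,"w",s["gripper_width"],s["grasp_force"],s["clock"])
E
python3 - <<'E'
from plan import *
s=monitor.read_state();print(s["tcp_pos"],R.from_rotvec(s["eef_rot"]).as_matrix())
delta("blue",0,.1); delta("blue",0,.03)
E
```

```text
[0.504 0.355 0.167] [[ 0.868  0.497  0.006]
 [ 0.497 -0.868  0.005]
 [ 0.008 -0.001 -1.   ]]
blue 0 0.1 shift [ 0.23  -2.239  0.079] turn [-0.197 -0.306  0.639] deg 63.232746226265135 tcp in deck mm [-55.059 332.862 138.145] F deck [-0.519 -0.06  -2.789] w 0.03778362032058445 29.982553124427795 6.2167
blue 0 0.03 shift [ 0.463 -2.255 -0.325] turn [-0.197 -0.306  0.639] deg 63.232746226265135 tcp in deck mm [-55.059 332.862 138.145] F deck [-0.519 -0.06  -2.789] w 0.03778362032058445 29.982553124427795 6.2167
```

step_arm([
  [0.1,-0.2,0.3,-0.02,-0.03,0.06,0],
  [0.1,-0.5,0.6,-0.04,-0.06,0.13,0],
  [0.1,-0.7,0.6,-0.06,-0.09,0.19,0],
  [0.1,-1,0.6,-0.08,-0.12,0.26,0],
  [0.1,-1,0.6,-0.1,-0.153,0.32,0],
  [0.1,-1,0.6,-0.1,-0.153,0.32,0],
])

```text
clock: 6.72
tcp_pos: [0.5128, 0.1995, 0.25]
eef_rot: [2.564, 1.41, 0.259]
contact_force: [-0.7, -0.3, -4.2]
gripper_width: 0.0378
grasp_force: 30.0
```

step_arm([
  [0.1,-0.3,0,-0.02,-0.03,0.06,0],
  [0.1,-0.5,0,-0.04,-0.06,0.13,0],
  [0.1,-0.7,0,-0.06,-0.09,0.19,0],
  [0.1,-1,0,-0.08,-0.12,0.26,0],
  [0.1,-1,0,-0.097,-0.153,0.319,0],
  [0.1,-1,0,-0.097,-0.153,0.319,0],
  [0.1,-1,0,-0.097,-0.153,0.319,0],
])

```text
clock: 7.3
tcp_pos: [0.5296, 0.0529, 0.2503]
eef_rot: [1.991, 1.848, 0.487]
contact_force: [0.1, 0.1, -2.9]
gripper_width: 0.0381
grasp_force: 30.0
```

Run:
```python
from plan import *
delta("blue",0,.03);delta("blue",0,.001);print(monitor.read_state()["qpos"])
```

```text
blue 0 0.03 shift [ 0.289 -0.238 -0.88 ] turn [ 0.003 -0.003  0.006] deg 0.6387459237982402 tcp in deck mm [ 26.415  32.788 187.142] F deck [-1.315  0.063 -2.55 ] w 0.038084306556478265 29.99394714832306 7.3
blue 0 0.001 shift [ 0.386 -0.245 -1.047] turn [ 0.003 -0.003  0.006] deg 0.6387459237982402 tcp in deck mm [ 26.415  32.788 187.142] F deck [-1.315  0.063 -2.55 ] w 0.038084306556478265 29.99394714832306 7.3
[ 0.142  0.075  2.145 -0.272  0.426  0.436]
```

step_arm([
  [0.2,-0.24,-0.2,0,0,0,0],
  [0.29,-0.24,-0.4,0,0,0,0],
  [0.29,-0.24,-0.6,0,0,0,0],
  [0.29,-0.24,-0.8,0,0,0,0],
  [0.29,-0.24,-0.88,0.003,-0.003,0.006,0],
  [0.29,-0.24,-0.88,0.003,-0.003,0.006,0],
  [0.29,-0.24,-0.88,0.003,-0.003,0.006,0],
])

```text
clock: 7.88
tcp_pos: [0.5769, 0.0204, 0.1238]
eef_rot: [1.982, 1.859, 0.489]
contact_force: [0.4, -0.1, -3.1]
gripper_width: 0.0381
grasp_force: 30.0
```

Run:
```python
from plan import *
delta("blue",0,.001)
s=cam("scene");w=cam("wrist")
e=cv2.resize(s["frame"][180:290,220:340],(480,440),interpolation=cv2.INTER_CUBIC)
cv2.imwrite("pics/b1.png",np.hstack([e,w["frame"][:,130:430][:420].copy() if 0 else cv2.resize(w["frame"][:,130:450],(320,420))[:420] if 0 else cv2.copyMakeBorder(w["frame"][:,130:450],0,20,0,0,0)])[:,:,::-1])
```

```text
blue 0 0.001 shift [ 0.071 -0.028 -0.204] turn [ 0.003 -0.003 -0.001] deg 0.35369574256260805 tcp in deck mm [ 5.939  3.509 52.972] F deck [-1.181 -0.052 -2.878] w 0.03811425984430425 29.99429315328598 7.8833
```

View pics/b1.png

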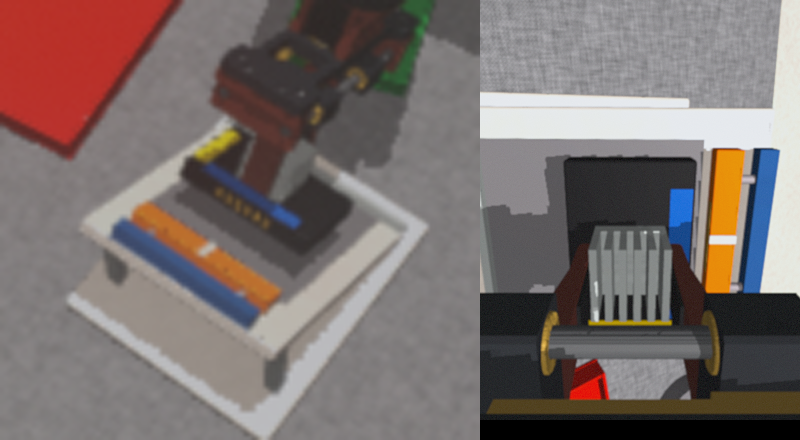

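The module hovers level over the deck with its blue edge facing the bar, and the bar's white mark is at wrist (372,240). I'll measure the lateral offset relative to the TCP.

Run:
```python
from plan import *
w=cam("wrist")
h=cv2.cvtColor(w["frame"],cv2.COLOR_RGB2HSV)
b=[x for x in blobs(w,"orange",60)]
def ondeck(uv,z):
    d=ray(w,uv)@D[:3,:3]; e=D[:3,:3].T@(w["eye"]-D[:3,3]); return (e+d*((z-e[2])/d[:,2])[:,None])*1000
for x in b: 
    bx=cv2.boxPoints(cv2.minAreaRect(x)); print(bx.round(1).tolist()); print(ondeck(bx,.014))
print("mark",ondeck([[372,240]],.014), "frontedge",ondeck([[363,150],[355,290]],.014))
print("module slab far edge corners",ondeck([[130+85,157],[130+216,157]],.046))
```

```text
[[356.3999938964844, 232.8000030517578], [364.8999938964844, 146.6999969482422], [392.8999938964844, 149.5], [384.5, 235.60000610351562]]
[[59.541  5.67  14.   ]
 [60.585 63.124 14.   ]
 [78.221 61.482 14.   ]
 [78.673  3.733 14.   ]]
[[353.29998779296875, 291.8999938964844], [355.5, 242.8000030517578], [382.29998779296875, 244.10000610351562], [380.1000061035156, 293.1000061035156]]
[[ 60.613 -39.679  14.   ]
 [ 59.442  -1.635  14.   ]
 [ 77.822  -2.474  14.   ]
 [ 79.937 -40.61   14.   ]]
mark [[70.511  0.493 14.   ]] frontedge [[ 59.555  61.103  14.   ]
 [ 61.737 -38.148  14.   ]]
module slab far edge corners [[-26.715  60.927  46.   ]
 [ 42.628  61.153  46.   ]]
```

step_arm([
  [0.035,-0.03,-0.1,0.003,-0.003,0,0],
  [0.065,-0.035,-0.18,0.003,-0.003,0,0],
  [0.07,-0.035,-0.2,0.003,-0.003,0,0],
  [0.07,-0.035,-0.2,0.003,-0.003,0,0],
  [0.07,-0.035,-0.2,0.003,-0.003,0,0],
])

```text
clock: 8.45
tcp_pos: [0.5919, 0.019, 0.1065]
eef_rot: [1.989, 1.856, 0.47]
contact_force: [-0.1, 0.3, -2.7]
gripper_width: 0.0381
grasp_force: 30.0
```

Run:
```python
from plan import *
delta("blue",22,.001) if 0 else delta("blue",.022,.001); delta("blue",.035,.001)
```

```text
blue 0.022 0.001 shift [ 0.097 -0.027 -0.015] turn [ 0.008 -0.009  0.004] deg 1.1304914459540556 tcp in deck mm [10.316  3.05  30.408] F deck [-1.474  0.298 -2.251] w 0.03807831928369573 29.994294047355652 8.45
blue 0.035 0.001 shift [ 0.172 -0.032  0.028] turn [ 0.008 -0.009  0.004] deg 1.1304914459540556 tcp in deck mm [10.316  3.05  30.408] F deck [-1.474  0.298 -2.251] w 0.03807831928369573 29.994294047355652 8.45
```

Run:
```python
from plan import *
s=monitor.read_state(); print(s["qpos"],s["joint_vel"])
w=cam("wrist"); cv2.imwrite("pics/b2.png",w["frame"][:,:,::-1])
delta("blue",.022,.001)
```

```text
[ 0.049  0.436  2.117 -0.706  0.109  0.802] [-0.005 -0.004  0.01   0.004 -0.002 -0.008]
blue 0.022 0.001 shift [ 0.099 -0.026 -0.015] turn [ 0.008 -0.01   0.004] deg 1.1422170790062838 tcp in deck mm [10.13   2.934 30.468] F deck [-1.463 -0.475 -3.401] w 0.037809444714468614 29.994186758995056 8.5
```

step_arm([
  [0,0,0,0,0,0,0],
  [0,0,0,0,0,0,0],
])

```text
clock: 8.67
tcp_pos: [0.5914, 0.0187, 0.106]
eef_rot: [1.989, 1.857, 0.469]
contact_force: [0.1, 0.1, -3.0]
gripper_width: 0.0382
grasp_force: 30.0
```

Run:
```python
from plan import *
delta("blue",.022,.001);s=monitor.read_state(); print(s["qpos"],s["joint_vel"])
```

```text
blue 0.022 0.001 shift [ 0.101 -0.025 -0.012] turn [ 0.008 -0.01   0.004] deg 1.1725764005577906 tcp in deck mm [ 9.677  2.784 30.263] F deck [-1.474  0.071 -2.65 ] w 0.03818739770896014 29.994236826896667 8.6667
[ 0.048  0.436  2.118 -0.707  0.109  0.803] [ 0.     0.003  0.    -0.004 -0.     0.004]
```

```bash
cat > kin.py <<'E'
from plan import *
from scipy.optimize import least_squares
s=monitor.read_state()
data=[([-1.235,.42383,1.63068],[.21696,-.58554,.22191],[-3.0908,-.55416,.0004]),
([-.0111,.139,1.8021],[.5021,.0062,.3127],[3.0352,.8087,0]),
([.5869,.432,1.669],[.5061,.3508,.2021],[-3.0359,-.8057,-.0038]),
([.142,.075,2.145],[.5296,.0529,.2503],[1.991,1.848,.487]),
(s["qpos"][:3],s["tcp_pos"],s["eef_rot"])]
def wr(q,p):
    a=q[1];b=q[1]+q[2]; r0,l1,l2,l3,h=p
    return r0+l1*np.sin(a)+l2*np.sin(b)+l3*np.cos(b), h+l1*np.cos(a)+l2*np.cos(b)-l3*np.sin(b)
def res(p):
    o=[]
    for q,t,e in data:
        W=np.array(t)-p[5]*R.from_rotvec(e).as_matrix()[:,2]; r,z=wr(q,p[:5])
        o+=[r*np.cos(q[0])-W[0],r*np.sin(q[0])-W[1],z-W[2]]
    return o
# weak priors on r0 and l3 (=0) to keep it well posed
F=least_squares(lambda p:np.r_[res(p),.01*p[0],.01*p[3]],[0,.45,.4,0,.4,.25]); P=F.x
def q5(mode,x,clear,tilt=0.,**k):
    p,Rt=tool_target(mode,x,clear,**k)
    Rt=R.from_rotvec(tilt*D[:3,1]).as_matrix()@Rt
    W=p-P[5]*Rt[:,2]; q1=np.arctan2(W[1],W[0])
    s=least_squares(lambda u:np.array(wr([q1,*u],P))-[np.hypot(*W[:2]),W[2]],[.4,2.1]).x
    b=s.sum(); f=np.array([np.sin(b)*np.cos(q1),np.sin(b)*np.sin(q1),np.cos(b)])
    # signed: >0 when the tool is steeper than the forearm
    return np.round([s[0],s[1],np.arccos(f@Rt[:,2]),np.arccos(Rt[2,2]) - b],3)
if __name__=="__main__":
    print(P,np.abs(F.fun).max())
    for m,x in(("blue",.0),("blue",.02),("blue",.035),("yellow",0.),("yellow",.015)):
        for c in (.001,.03):
            for t in (0,.05,-.05): print(m,x,c,t,q5(m,x,c,t))
E
python3 kin.py
```

```text
[0.03  0.53  0.448 0.045 0.256 0.267] 0.011930527649210019Traceback (most recent call last):
  File "kin.py", line 32, in <module>
    for t in (0,.05,-.05): print(m,x,c,t,q5(m,x,c,t))
                                         ~~^^^^^^^^^
  File "kin.py", line 24, in q5
    s=least_squares(lambda u:np.array(wr([q1,*u],P))-[np.hypot(*W[:2]),W[2]],[.4,2.1]).x
      ~~~~~~~~~~~~~^^^^^^^^^^^^^^^^^^^^^^^^^^^^^^^^^^^^^^^^^^^^^^^^^^^^^^^^^^^^^^^^^^^
    return func(*args, **kwargs)
    vector_fun = VectorFunction(
        fun_wrapped,
    ...<6 lines>...
        workers=workers
    )
    self._update_fun()
    ~~~~~~~~~~~~~~~~^^
    self.f = self.fun_wrapped(xp_copy(self.x))
             ~~~~~~~~~~~~~~~~^^^^^^^^^^^^^^^^^
    return np.atleast_1d(self.fun(x))
                         ~~~~~~~~^^^
    return self.f(x, *self.args, **self.kwargs)
           ~~~~~~^^^^^^^^^^^^^^^^^^^^^^^^^^^^^^
  File "kin.py", line 24, in <lambda>
    s=least_squares(lambda u:np.array(wr([q1,*u],P))-[np.hypot(*W[:2]),W[2]],[.4,2.1]).x
                                      ~~^^^^^^^^^^^
  File "kin.py", line 10, in wr
    a=q[1];b=q[1]+q[2]; r0,l1,l2,l3,h=p
                        ^^^^^^^^^^^^^
ValueError: too many values to unpack (expected 5)
```

```bash
python3 - <<'E'
t=open("kin.py").read()
t=t.replace("o+=[r*np.cos(q[0])-W[0],r*np.sin(q[0])-W[1],z-W[2]]","c,n=np.cos(q[0]),np.sin(q[0]); o+=[r*c-p[6]*n-W[0],r*n+p[6]*c-W[1],z-W[2]]")
t=t.replace("[0,.45,.4,0,.4,.25])","[0,.45,.4,0,.4,.25,.012])").replace("wr([q1,*u],P)","wr([q1,*u],P[:5])")
t=t.replace("q1=np.arctan2(W[1],W[0])","q1=np.arctan2(W[1],W[0])-.012/np.hypot(*W[:2])")
t=t.replace("(0,.05,-.05)","(0,.06,-.06)")
open("kin.py","w").write(t)
E
python3 kin.py
```

```text
[-0.     0.563  0.485  0.078  0.314  0.31   0.012] 0.0007780710104862826
blue 0.0 0.001 0 [0.461 2.139 0.054 0.018]
blue 0.0 0.001 0.06 [0.457 2.103 0.128 0.118]
blue 0.0 0.001 -0.06 [ 0.469  2.174  0.101 -0.086]
blue 0.0 0.03 0 [0.392 2.162 0.084 0.065]
blue 0.0 0.03 0.06 [0.389 2.125 0.172 0.164]
blue 0.0 0.03 -0.06 [ 0.398  2.198  0.069 -0.038]
blue 0.02 0.001 0 [0.455 2.101 0.08  0.062]
blue 0.02 0.001 0.06 [0.453 2.064 0.168 0.161]
blue 0.02 0.001 -0.06 [ 0.461  2.136  0.066 -0.04 ]
blue 0.02 0.03 0 [0.388 2.122 0.12  0.108]
blue 0.02 0.03 0.06 [0.388 2.085 0.212 0.205]
blue 0.02 0.03 -0.06 [0.393 2.159 0.057 0.007]
blue 0.035 0.001 0 [0.452 2.071 0.107 0.095]
blue 0.035 0.001 0.06 [0.451 2.034 0.198 0.193]
blue 0.035 0.001 -0.06 [ 0.457  2.107  0.053 -0.006]
blue 0.035 0.03 0 [0.387 2.093 0.149 0.139]
blue 0.035 0.03 0.06 [0.388 2.055 0.241 0.236]
blue 0.035 0.03 -0.06 [0.39  2.129 0.069 0.039]
yellow 0.0 0.001 0 [0.461 2.139 0.054 0.018]
yellow 0.0 0.001 0.06 [0.457 2.103 0.128 0.118]
yellow 0.0 0.001 -0.06 [ 0.469  2.174  0.101 -0.086]
yellow 0.0 0.03 0 [0.392 2.162 0.084 0.065]
yellow 0.0 0.03 0.06 [0.389 2.125 0.172 0.164]
yellow 0.0 0.03 -0.06 [ 0.398  2.198  0.069 -0.038]
yellow 0.015 0.001 0 [0.456 2.11  0.072 0.051]
yellow 0.015 0.001 0.06 [0.454 2.074 0.158 0.151]
yellow 0.015 0.001 -0.06 [ 0.463  2.146  0.074 -0.051]
yellow 0.015 0.03 0 [0.389 2.132 0.111 0.097]
yellow 0.015 0.03 0.06 [0.388 2.095 0.202 0.195]
yellow 0.015 0.03 -0.06 [ 0.394  2.169  0.057 -0.004]
```

The joint model fits within 1 mm. Joint 5's lower limit of 0.11 blocks an exact 30° tilt here, so I'll tilt the module about 0.045 rad less. That is inside the 0.12 rad tolerance.

```bash
python3 - <<'E'
t=open("plan.py").read()
t=t.replace("y=0.,twist=0.):","y=0.,twist=0.,tilt=0.):").replace("    Rt=Rm@","    Rm=R.from_rotvec(tilt*D[:3,1]).as_matrix()@Rm\n    Rt=Rm@")
open("plan.py","w").write(t)
k=open("kin.py").read()
k=k.replace("p,Rt=tool_target(mode,x,clear,**k)\n    Rt=R.from_rotvec(tilt*D[:3,1]).as_matrix()@Rt","p,Rt=tool_target(mode,x,clear,tilt=tilt,**k)")
open("kin.py","w").write(k)
E
python3 - <<'E'
from kin import *
delta("blue",.012,.015,y=-.001,tilt=.045)
for x in(.012,.018,.024,.035): print(x,q5("blue",x,.0025,.045),q5("blue",x,.0025,.055))
for x in(.0,.004,.015): print(x,q5("yellow",x,.0045,.055),q5("yellow",x,.03,.055))
E
```

```text
blue 0.012 0.015 shift [-0.004 -0.025  0.035] turn [0.01  0.02  0.004] deg 1.9564866417351172 tcp in deck mm [ 9.677  2.784 30.263] F deck [-1.474  0.071 -2.65 ] w 0.03818739770896014 29.994236826896667 8.6667
0.012 [0.451 2.09  0.131 0.122] [0.451 2.084 0.146 0.138]
0.018 [0.45  2.078 0.143 0.135] [0.45  2.072 0.159 0.151]
0.024 [0.449 2.066 0.155 0.148] [0.449 2.06  0.171 0.164]
0.035 [0.448 2.045 0.177 0.171] [0.448 2.038 0.193 0.187]
0.0 [0.449 2.109 0.125 0.115] [0.389 2.128 0.164 0.156]
0.004 [0.448 2.101 0.133 0.124] [0.389 2.12  0.172 0.164]
0.015 [0.446 2.079 0.155 0.148] [0.388 2.098 0.194 0.187]
```

step_arm([
  [0,-0.01,0.035,0.01,0.02,0.004,0],
  [0,-0.025,0.035,0.01,0.02,0.004,0],
  [0,-0.025,0.035,0.01,0.02,0.004,0],
  [0,-0.025,0.035,0.01,0.02,0.004,0],
])

```text
clock: 9.0
tcp_pos: [0.5917, 0.0147, 0.1113]
eef_rot: [2.012, 1.882, 0.459]
contact_force: [-0.0, 0.0, -3.6]
gripper_width: 0.0378
grasp_force: 30.0
```

Run:
```python
from plan import *
delta("blue",.012,.015,y=-.001,tilt=.045);delta("blue",.012,.0025,y=-.001,tilt=.045);print(monitor.read_state()["qpos"])
```

```text
blue 0.012 0.015 shift [-0.006  0.002 -0.   ] turn [ 0. -0.  0.] deg 0.030209421137139432 tcp in deck mm [12.806 -1.19  34.565] F deck [-1.865  0.023 -3.137] w 0.03782468530860753 29.99404728412628 9.0
blue 0.012 0.0025 shift [ 0.036 -0.001 -0.072] turn [ 0. -0.  0.] deg 0.030209421137139432 tcp in deck mm [12.806 -1.19  34.565] F deck [-1.865  0.023 -3.137] w 0.03782468530860753 29.99404728412628 9.0
[ 0.028  0.423  2.098 -0.296  0.15   0.377]
```

step_arm([
  [0.018,0,-0.036,0,0,0,0],
  [0.036,0,-0.072,0,0,0,0],
  [0.036,0,-0.072,0,0,0,0],
  [0.036,0,-0.072,0,0,0,0],
])

```text
clock: 9.33
tcp_pos: [0.5965, 0.0151, 0.0991]
eef_rot: [2.012, 1.885, 0.457]
contact_force: [0.2, -0.0, -3.6]
gripper_width: 0.0377
grasp_force: 30.0
```

Run:
```python
from plan import *
delta("blue",.022,.0025,y=-.001,tilt=.045);delta("blue",.034,.0025,y=-.001,tilt=.045)
```

```text
blue 0.022 0.0025 shift [ 0.061 -0.007  0.043] turn [ 0.001 -0.001 -0.   ] deg 0.1370669375795788 tcp in deck mm [10.77  -0.541 21.558] F deck [-1.657 -0.017 -3.234] w 0.03774671766136359 29.97337371110916 9.3333
blue 0.034 0.0025 shift [ 0.13  -0.012  0.083] turn [ 0.001 -0.001 -0.   ] deg 0.1370669375795788 tcp in deck mm [10.77  -0.541 21.558] F deck [-1.657 -0.017 -3.234] w 0.03774671766136359 29.97337371110916 9.3333
```

step_arm([
  [0.03,0,0.02,0,0,0,0],
  [0.06,-0.005,0.042,0,0,0,0],
  [0.08,-0.008,0.053,0,0,0,0],
  [0.1,-0.01,0.065,0,0,0,0],
  [0.12,-0.012,0.077,0,0,0,0],
  [0.13,-0.012,0.083,0,0,0,0],
  [0.13,-0.012,0.083,0,0,0,0],
  [0.13,-0.012,0.083,0,0,0,0],
])

```text
clock: 10.0
tcp_pos: [0.615, 0.0131, 0.1113]
eef_rot: [2.014, 1.885, 0.455]
contact_force: [-3.4, 2.9, -8.2]
gripper_width: 0.0378
grasp_force: 30.0
```

Run:
```python
from plan import *
delta("blue",.036,.0025,y=-.001,tilt=.045)
w=cam("wrist"); np.save("w5.npy",dict(Rm=w["Rm"],eye=w["eye"],mtx=w["mtx"],frame=w["frame"]),allow_pickle=True)
def ondeck(uv,z):
    d=ray(w,uv)@D[:3,:3]; e=D[:3,:3].T@(w["eye"]-D[:3,3]); return (e+d*((z-e[2])/d[:,2])[:,None])*1000
for x in blobs(w,"orange",60): print(ondeck(cv2.boxPoints(cv2.minAreaRect(x)),.014).round(1).tolist())
```

```text
blue 0.036 0.0025 shift [0.019 0.    0.008] turn [ 0.001 -0.003 -0.   ] deg 0.23044508279472692 tcp in deck mm [32.923 -1.235 22.854] F deck [-7.249  2.687 -5.32 ] w 0.03782435671758385 29.96945947408676 10.0
[[68.0, 5.0, 14.0], [67.6, 62.6, 14.0], [85.7, 61.8, 14.0], [88.0, 4.3, 14.0]]
[[68.0, -2.2, 14.0], [85.2, -1.8, 14.0], [87.0, -23.4, 14.0], [69.3, -23.9, 14.0]]
```

The bar is back about 8 mm with 5.6 N on it. I'll push the last bit to the stop and hold.

step_arm([
  [0.008,0,0.004,0,0,0,0],
  [0.016,0,0.009,0,0,0,0],
  [0.02,0,0.011,0,0,0,0],
  [0.02,0,0.011,0,0,0,0],
  [0.02,0,0.011,0,0,0,0],
  [0.02,0,0.011,0,0,0,0],
  [0.02,0,0.011,0,0,0,0],
  [0.02,0,0.011,0,0,0,0],
])

```text
clock: 10.72
tcp_pos: [0.6175, 0.0129, 0.1128]
eef_rot: [2.015, 1.885, 0.454]
contact_force: [-7.1, 1.5, -8.6]
gripper_width: 0.038
grasp_force: 30.0
```

```bash
cat > look.py <<'E'
from plan import *
def look(name=None):
    w=cam("wrist")
    if name: cv2.imwrite(name,w["frame"][:,:,::-1])
    e=D[:3,:3].T@(w["eye"]-D[:3,3])
    def ondeck(uv,z):
        d=ray(w,uv)@D[:3,:3]; return (e+d*((z-e[2])/d[:,2])[:,None])*1000
    for x in blobs(w,"orange",60): print(ondeck(cv2.boxPoints(cv2.minAreaRect(x)),.014).round(1).tolist())
E
python3 - <<'E'
from look import *
delta("blue",.036,.0025,y=-.001,tilt=.045); look()
E
```

```text
blue 0.036 0.0025 shift [ 0.002  0.002 -0.002] turn [ 0.001 -0.003  0.   ] deg 0.29324319068209337 tcp in deck mm [35.867 -1.26  22.967] F deck [-10.499   0.988  -3.841] w 0.03799781504781509 29.983167350292206 10.7167
[[70.8, 5.1, 14.0], [70.6, 62.8, 14.0], [88.1, 61.9, 14.0], [90.1, 4.3, 14.0]]
[[71.0, -2.3, 14.0], [87.6, -1.9, 14.0], [89.3, -23.5, 14.0], [72.2, -24.0, 14.0]]
```

The bar is fully back (face at about 70.7 mm, 9 N). I'll hold a little longer, then retreat and lift.

step_arm([
  [0,0,0,0,0,0,0],
  [0,0,0,0,0,0,0],
  [0,0,0,0,0,0,0],
  [0,0,0,0,0,0,0],
  [-0.04,0.003,-0.023,0,0,0,0],
  [-0.1,0.007,-0.058,0,0,0,0],
  [-0.144,0.01,-0.083,0,0,0,0],
  [-0.22,0.015,0.06,0,0,0,0],
])

```text
clock: 11.43
tcp_pos: [0.5862, 0.0153, 0.1206]
eef_rot: [2.012, 1.885, 0.456]
contact_force: [-0.3, -0.6, -3.5]
gripper_width: 0.038
grasp_force: 30.0
```

step_arm([
  [-0.08,0.005,0.15,0,0,0,0],
  [-0.09,0.006,0.17,0,0,0,0],
  [-0.09,0.006,0.17,0,0,0,0],
  [-0.09,0.006,0.17,0,0,0,0],
])

```text
clock: 11.77
tcp_pos: [0.5745, 0.0163, 0.1495]
eef_rot: [2.01, 1.882, 0.462]
contact_force: [-1.1, -0.1, -4.6]
gripper_width: 0.0375
grasp_force: 30.0
```

Run:
```python
from kin import *
delta("yellow",.005,.05,y=-.001,tilt=.055);print(monitor.read_state()["qpos"],q5("yellow",.005,.05,.055))
```

```text
yellow 0.005 0.05 shift [-0.047  0.002 -0.076] turn [-0.477  0.039  0.931] deg 89.9699494634516 tcp in deck mm [16.853 -0.771 76.281] F deck [-3.203 -0.178 -3.466] w 0.03754708933207297 29.982871413230896 11.7667
[ 0.032  0.326  2.119 -0.21   0.221  0.292] [0.342 2.131 0.207 0.2  ]
```

step_arm([
  [0,0,0,-0.034,0.003,0.067,0],
  [0,0,0,-0.068,0.006,0.133,0],
  [0,0,0,-0.102,0.009,0.2,0],
  [0,0,0,-0.136,0.011,0.266,0],
  [0,0,0,-0.17,0.014,0.333,0],
  [0,0,0,-0.204,0.017,0.4,0],
  [0,0,0,-0.238,0.02,0.466,0],
  [0,0,0,-0.238,0.02,0.466,0],
])

```text
clock: 12.43
tcp_pos: [0.5734, 0.0162, 0.1476]
eef_rot: [1.106, 2.454, 0.226]
contact_force: [0.2, -0.3, -4.3]
gripper_width: 0.0382
grasp_force: 30.0
```

step_arm([
  [0,0,0,-0.034,0.003,0.067,0],
  [0,0,0,-0.068,0.006,0.133,0],
  [0,0,0,-0.102,0.009,0.2,0],
  [0,0,0,-0.136,0.011,0.266,0],
  [0,0,0,-0.17,0.014,0.333,0],
  [0,0,0,-0.204,0.017,0.4,0],
  [0,0,0,-0.238,0.02,0.466,0],
  [0,0,0,-0.238,0.02,0.466,0],
])

```text
clock: 13.1
tcp_pos: [0.5732, 0.0163, 0.1478]
eef_rot: [0.088, 2.674, -0.027]
contact_force: [-0.6, -0.6, -3.3]
gripper_width: 0.0376
grasp_force: 30.0
```

Run:
```python
from look import *
look("pics/y1.png")
delta("yellow",-.001,.025,tilt=.055);print(monitor.read_state()["qpos"])
```

```text
yellow -0.001 0.025 shift [ 0.011  0.005 -0.229] turn [ 0.001 -0.002  0.004] deg 0.3575040925380515 tcp in deck mm [14.875 -0.862 75.579] F deck [-1.39  -1.051 -3.136] w 0.03754166897954718 29.982748925685883 13.15
[ 0.034  0.329  2.113 -0.207  0.241 -1.275]
```

View pics/y1.png

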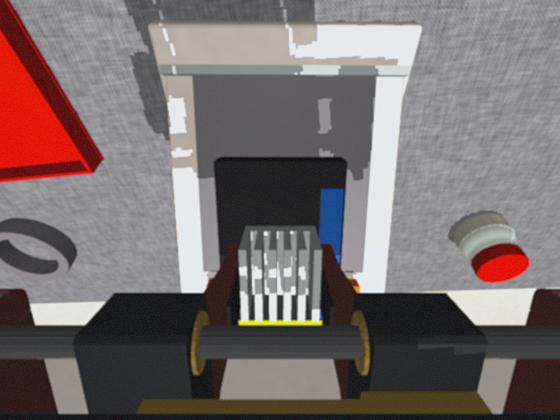

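The module is turned and centred on the deck (slab centre at column 281, deck centre about 282). I'll lower it and push the yellow edge.

step_arm([
  [0,0.005,-0.1,0,-0.002,0.004,0],
  [0.011,0.005,-0.229,0,-0.002,0.004,0],
  [0.011,0.005,-0.229,0,-0.002,0.004,0],
  [0.011,0.005,-0.229,0,-0.002,0.004,0],
  [0.011,0.005,-0.229,0,-0.002,0.004,0],
])

```text
clock: 13.57
tcp_pos: [0.5747, 0.017, 0.1144]
eef_rot: [0.084, 2.671, -0.024]
contact_force: [-0.0, -0.4, -3.7]
gripper_width: 0.0379
grasp_force: 30.0
```

Run:
```python
from look import *
delta("yellow",.0,.0045,tilt=.055);print(monitor.read_state()["qpos"])
```

```text
yellow 0.0 0.0045 shift [ 0.074 -0.005 -0.121] turn [ 0.002  0.    -0.002] deg 0.22138763020399943 tcp in deck mm [-0.505 -0.001 45.745] F deck [-1.843 -0.379 -3.166] w 0.03793629371998075 29.983518719673157 13.5667
[ 0.034  0.399  2.127 -0.305  0.155 -1.183]
```

step_arm([
  [0.037,-0.003,-0.06,0,0,0,0],
  [0.06,-0.005,-0.1,0,0,0,0],
  [0.074,-0.005,-0.121,0,0,0,0],
  [0.074,-0.005,-0.121,0,0,0,0],
  [0.074,-0.005,-0.121,0,0,0,0],
])

```text
clock: 13.98
tcp_pos: [0.5855, 0.0163, 0.096]
eef_rot: [0.081, 2.671, -0.025]
contact_force: [0.2, 0.1, -4.3]
gripper_width: 0.0377
grasp_force: 30.0
```

Run:
```python
from look import *
delta("yellow",.014,.0045,tilt=.055);print(monitor.read_state()["qpos"])
```

```text
yellow 0.014 0.0045 shift [ 0.082 -0.005  0.048] turn [ 0.002  0.    -0.003] deg 0.3331783811546053 tcp in deck mm [-0.322 -0.028 24.471] F deck [-1.934  0.075 -3.815] w 0.03773471476214383 29.983598291873932 13.9833
[ 0.032  0.449  2.11  -0.376  0.124 -1.116]
```

Clear of contact so far. Now I'll push up the slope to x = 14 mm.

step_arm([
  [0.03,-0.002,0.017,0,0,0,0],
  [0.045,-0.003,0.026,0,0,0,0],
  [0.06,-0.004,0.035,0,0,0,0],
  [0.072,-0.005,0.042,0,0,0,0],
  [0.082,-0.005,0.048,0,0,0,0],
  [0.082,-0.005,0.048,0,0,0,0],
  [0.082,-0.005,0.048,0,0,0,0],
])

```text
clock: 14.57
tcp_pos: [0.5963, 0.0155, 0.1025]
eef_rot: [0.081, 2.674, -0.025]
contact_force: [-5.1, 1.5, -3.2]
gripper_width: 0.0378
grasp_force: 30.0
```

Run:
```python
from look import *
delta("yellow",.017,.0045,tilt=.055)
```

```text
yellow 0.017 0.0045 shift [ 0.027 -0.001  0.015] turn [ 0.003 -0.002 -0.003] deg 0.37153766229623053 tcp in deck mm [12.31 -0.08 24.62] F deck [-6.118  1.188 -0.216] w 0.03779570706427848 29.98586654663086 14.5667
```

step_arm([
  [0.008,0,0.005,0,0,0,0],
  [0.016,-0.001,0.009,0,0,0,0],
  [0.024,-0.002,0.014,0,0,0,0],
  [0.032,-0.002,0.018,0,0,0,0],
  [0.036,-0.002,0.021,0,0,0,0],
  [0.036,-0.002,0.021,0,0,0,0],
  [0.036,-0.002,0.021,0,0,0,0],
  [0.036,-0.002,0.021,0,0,0,0],
])

```text
clock: 15.23
tcp_pos: [0.6004, 0.0152, 0.1048]
eef_rot: [0.082, 2.677, -0.026]
contact_force: [-8.3, 1.4, -4.1]
gripper_width: 0.0379
grasp_force: 30.0
```

Run:
```python
from look import *
delta("yellow",.018,.0045,tilt=.055)
```

```text
yellow 0.018 0.0045 shift [0.006 0.    0.003] turn [ 0.003 -0.003 -0.003] deg 0.4489324880047693 tcp in deck mm [17.006 -0.129 24.585] F deck [-9.324  0.795  0.67 ] w 0.03789484819039725 29.987442791461945 15.2333
```

step_arm([
  [0.006,0,0.003,0,0,0,0],
  [0.012,0,0.007,0,0,0,0],
  [0.012,0,0.007,0,0,0,0],
  [0.012,0,0.007,0,0,0,0],
  [0.012,0,0.007,0,0,0,0],
  [0.012,0,0.007,0,0,0,0],
  [0.012,0,0.007,0,0,0,0],
  [0.012,0,0.007,0,0,0,0],
])

```text
clock: 15.9
tcp_pos: [0.6006, 0.0152, 0.1049]
eef_rot: [0.082, 2.68, -0.026]
contact_force: [-10.8, 3.4, -3.5]
gripper_width: 0.0378
grasp_force: 30.0
```

Run:
```python
from look import *
delta("yellow",.018,.0045,tilt=.055)
s=cam("scene"); cv2.imwrite("pics/y2.png",cv2.resize(s["frame"][190:290,220:340],(720,600),interpolation=cv2.INTER_CUBIC)[:,:,::-1])
```

```text
yellow 0.018 0.0045 shift [0.005 0.001 0.002] turn [ 0.003 -0.006 -0.003] deg 0.591695438978886 tcp in deck mm [17.187 -0.178 24.616] F deck [-11.286   2.672   2.46 ] w 0.037819240912568684 29.990338683128357 15.9
```

View pics/y2.png

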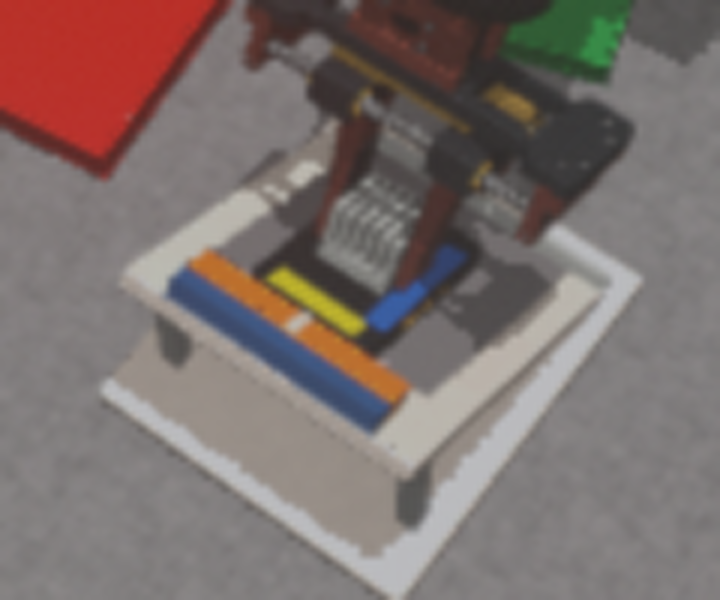

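The bar is against its block with no gap, the yellow stripe at crop (318,300) is centred on the white mark at (298,322), and the force rose to 9 N without further travel. I'll retreat and lift.

step_arm([
  [-0.04,0.003,-0.022,0,0,0,0],
  [-0.09,0.006,-0.05,0,0,0,0],
  [-0.12,0.008,-0.067,0,0,0,0],
  [-0.2,0.012,0.08,0,0,0,0],
  [-0.3,0.02,0.3,0,0,0,0],
  [-0.35,0.02,0.6,0,0,0,0],
  [-0.35,0.02,0.85,0,0,0,0],
  [-0.35,0.02,0.85,0,0,0,0],
])

```text
clock: 16.62
tcp_pos: [0.5572, 0.0186, 0.2443]
eef_rot: [0.081, 2.656, -0.023]
contact_force: [1.8, 0.3, -2.8]
gripper_width: 0.0376
grasp_force: 30.0
```

```bash
cat > tray.py <<'E'
from h import *
np.set_printoptions(precision=3,suppress=True)
def dt(x=.464,y=-.404,z=.12,yaw=-2.25):
    s=monitor.read_state(); Rt=R.from_euler('z',yaw,degrees=True).as_matrix()@np.diag([-1,1,-1])
    rv=(R.from_matrix(Rt)*R.from_rotvec(s["eef_rot"]).inv()).as_rotvec()
    print("shift",(np.array([x,y,z])-s["tcp_pos"])/.15,"turn",rv/1.5,s["tcp_pos"],s["contact_force"],s["qpos"],s["gripper_width"],s["clock"])
E
python3 - <<'E'
from tray import *
dt()
from look import look
look()
E
```

```text
shift [-0.622 -2.818 -0.829] turn [0.017 0.323 0.014] [0.557 0.019 0.244] [ 1.823  0.274 -2.776] [ 0.039  0.129  2.085 -0.111  0.448 -1.383] 0.037641490121103786 16.6167
```

step_arm([
  [-0.1,-0.25,0,0,0.04,0,0],
  [-0.2,-0.5,0,0,0.08,0,0],
  [-0.2,-0.75,0,0.01,0.12,0.01,0],
  [-0.2,-0.94,0,0.01,0.16,0.01,0],
  [-0.2,-0.94,0,0.01,0.2,0.01,0],
  [-0.2,-0.94,0,0.01,0.2,0.01,0],
])

```text
clock: 17.17
tcp_pos: [0.5239, -0.125, 0.2339]
eef_rot: [0.071, 2.973, -0.014]
contact_force: [1.4, -0.1, -2.7]
gripper_width: 0.0376
grasp_force: 30.0
```

step_arm([
  [-0.1,-0.25,0,0,0.04,0,0],
  [-0.2,-0.5,0,0,0.08,0,0],
  [-0.2,-0.75,0,0.007,0.123,0.004,0],
  [-0.2,-0.94,0,0.007,0.123,0.004,0],
  [-0.2,-0.94,0,0.007,0.123,0.004,0],
])

```text
clock: 17.58
tcp_pos: [0.4931, -0.2676, 0.2333]
eef_rot: [-0.063, -3.127, 0.006]
contact_force: [0.5, -0.3, -3.4]
gripper_width: 0.0381
grasp_force: 30.0
```

step_arm([
  [-0.1,-0.25,0,0,0,0,0],
  [-0.2,-0.5,-0.1,0,0,0,0],
  [-0.2,-0.75,-0.3,0,0,0,0],
  [-0.2,-0.94,-0.5,0,0,0,0],
  [-0.2,-0.94,-0.7,0,0,0,0],
  [-0.2,-0.94,-0.7,0,0,0,0],
])

```text
clock: 18.08
tcp_pos: [0.4588, -0.4023, 0.1218]
eef_rot: [-0.062, -3.118, -0.008]
contact_force: [-1.1, 1.4, -5.6]
gripper_width: 0.038
grasp_force: 30.0
```

Run:
```python
from tray import *
dt(z=.1)
w=cam("wrist");cv2.imwrite("pics/t1.png",w["frame"][:,:,::-1])
for b in blobs(w,"green",300): print(onz(w,cv2.boxPoints(cv2.minAreaRect(b)),.025)[:,:2].round(3).tolist())
```

```text
shift [ 0.035 -0.011 -0.146] turn [-0.004 -0.016  0.   ] [ 0.459 -0.402  0.122] [-1.099  1.385 -5.588] [-0.734  0.537  1.713 -0.014  0.913 -2.256] 0.03798389649952681 18.0833
[[0.368, -0.469], [0.371, -0.332], [0.533, -0.324], [0.529, -0.486]]
[[0.395, -0.622], [0.396, -0.608], [0.506, -0.637], [0.505, -0.653]]
```

View pics/t1.png

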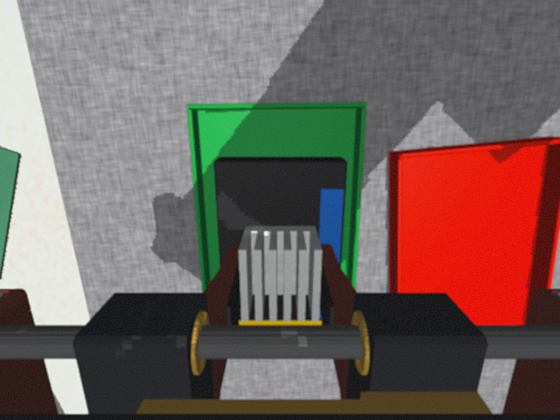

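The wrist view shows the module over the large green tray, clear of all its walls (tray columns 190–365, slab 216–346). Lowering now.

step_arm([
  [0.03,0,-0.15,-0.004,-0.014,0,0],
  [0.03,0,-0.35,-0.004,-0.014,0,0],
  [0.03,0,-0.5,-0.004,-0.014,0,0],
  [0.03,0,-0.6,-0.004,-0.014,0,0],
  [0.03,0,-0.6,-0.004,-0.014,0,0],
  [0.03,0,-0.6,-0.004,-0.014,0,0],
])

```text
clock: 18.63
tcp_pos: [0.4676, -0.4036, 0.0406]
eef_rot: [0.058, 3.136, -0.011]
contact_force: [-0.5, 0.2, -4.3]
gripper_width: 0.038
grasp_force: 30.0
```

Run:
```python
from tray import *
dt(z=.024)
```

```text
shift [-0.024 -0.003 -0.111] turn [ 0.005  0.004 -0.001] [ 0.468 -0.404  0.041] [-0.462  0.195 -4.279] [-0.73   0.655  1.741 -0.003  0.737 -2.262] 0.03799611114975716 18.6333
```

step_arm([
  [0,0,-0.03,0.004,0.004,0,0],
  [0,0,-0.06,0.004,0.004,0,0],
  [0,0,-0.085,0.004,0.004,0,0],
  [0,0,-0.1,0.004,0.004,0,0],
  [0,0,-0.11,0.004,0.004,0,0],
  [0,0,-0.11,0.004,0.004,0,0],
  [0,0,-0.11,0.004,0.004,0,0],
])

```text
clock: 19.22
tcp_pos: [0.4671, -0.4047, 0.0242]
eef_rot: [-0.061, -3.14, 0.002]
contact_force: [-1.7, 3.7, 5.3]
gripper_width: 0.0377
grasp_force: 30.0
```

The force reversed to +5 N, so the module is resting on the floor. I'll hold briefly, open part way and retreat upward.

step_arm([
  [0,0,0,0,0,0,0],
  [0,0,0,0,0,0,0],
  [0,0,0,0,0,0,0],
  [0,0,0,0,0,0,0.65],
  [0,0,0,0,0,0,0.65],
  [0,0,0,0,0,0,0.65],
  [0,0,0,0,0,0,0.65],
  [0,0,0,0,0,0,0.65],
])

```text
clock: 19.88
tcp_pos: [0.467, -0.4049, 0.0233]
eef_rot: [-0.061, -3.14, 0.002]
contact_force: [0.2, 0.2, -0.5]
gripper_width: 0.0568
grasp_force: 0.0
```

step_arm([
  [0,0,0.1,0,0,0,0.65],
  [0,0,0.3,0,0,0,0.65],
  [0,0,0.6,0,0,0,0.65],
  [0,0,0.9,0,0,0,0.65],
  [0,0,0.9,0,0,0,0.65],
  [0,0,0.9,0,0,0,0.65],
  [0,0,0.9,0,0,0,0.65],
])

```text
clock: 20.47
tcp_pos: [0.4669, -0.4047, 0.1582]
eef_rot: [-0.061, -3.14, 0.003]
contact_force: [-0.1, 0.8, -0.4]
gripper_width: 0.0569
grasp_force: 0.0
```

Run:
```python
from tray import *
w=cam("wrist")
for col in("blue","yellow"):
    for b in blobs(w,col,100)[:1]: print(col,onz(w,cv2.boxPoints(cv2.minAreaRect(b)),.02)[:,:2].round(3).tolist())
for b in blobs(w,"green",300)[:1]: print(onz(w,cv2.boxPoints(cv2.minAreaRect(b)),.025)[:,:2].round(3).tolist())
s=cam("scene")
for b in blobs(s,"orange")[:1]: print("bar scene px now",cv2.minAreaRect(b)[0],"at start 271,243.3")
dt()
```

```text
blue [[0.507, -0.385], [0.426, -0.381], [0.427, -0.368], [0.508, -0.371]]
yellow [[0.506, -0.431], [0.508, -0.381], [0.52, -0.381], [0.518, -0.432]]
[[0.368, -0.47], [0.372, -0.332], [0.56, -0.324], [0.556, -0.489]]
bar scene px now (270.9615478515625, 243.30767822265625) at start 271,243.3
shift [-0.013 -0.001 -0.242] turn [-0.001 -0.002 -0.   ] [ 0.466 -0.404  0.156] [-0.302 -0.079 -0.589] [-0.733  0.492  1.693 -0.002  0.96  -2.264] 0.05700949765740579 20.5667
```

The module lies flat at about (0.466, -0.405), near the tray's centre. It is released, and the bar is back out (same scene pixel as at the start). Handing in.

```bash
python3 -c "
from cell import env
print(env.close_job())"
```

```text
the job is handed in; nothing more can be done
None
```

I pushed the blue and then the yellow edge until the bar was fully back and held each. I then set the module flat in the larger green tray, released it only once it rested on the floor, and handed the job in at about 20.6 s; no verdict came back.

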